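Tip the hex nut out of the sorting wheel

TASK

On the salvage sorting bench, turn the six-cup wheel (it has a wooden bar handle on its hub) until the cup with the hex nut stands over the shut trap, then tip the trap by pushing its lever right over towards the tray, so that the nut drops into the tray. The nut must go through the trap, not be lifted out of its cup; the square offcut and the domed cap stay in their cups.

Things in the scene. Friction and masses are not known exactly. Their poses are not given: they have to be found in the camera images.
- nut_center (a point): Centre of the loose steel hex nut, 32 mm across flats, 37 mm across corners, 18 mm tall, with a 21 mm bore. It lies flat in one of the wheel's cups and slides along the deck with it; it has up to 5 mm of play in the cup.
- wheel_grip (a point): Centre of the dark wooden bar handle on the wheel's hub, on the wheel's upright axis, 65 mm above the deck. The bar is 62 mm long along this point's x axis, 14 mm wide along y, 30 mm tall (15 mm above and below), clear of all else. Turning it turns the wheel, either way, with light friction (0.15 N m); it stays where left and has no stop within 2.6 rad of the start.
- wheel: The steel wheel: origin on its axis at deck height, x along the bar handle. It carries six open-bottomed round cups (inner diameter 46, outer 52, tops 32 mm above the deck), centres 80 mm from the axis, at 30, 90, 150, 210, 270 and 330 degrees from x. The nut's cup starts 35 to 85 degrees to one or the other side of the trap.
- drop_hole (a point): Centre of the trap, 80 mm from the wheel's axis, at deck height (115 mm above the table; the deck is a fixed 240 mm wooden square on legs). The trap is a steel flap flush with the deck, 74 mm along x, 61 along y. Axes: y from the wheel's axis out to the tray, x along the hinge towards the lever, z up. The hinge line lies at y = -30, z = -3 mm.
- lever_tip (a point): Upper end of the trap's lever, a dark steel paddle beside the deck, 135 mm along drop_hole's x from it: 24 mm wide along x, 9 mm thick, reaching 85 mm from the hinge line. Shut, it leans 33 degrees from upright, away from the tray (this end at y = -76, z = 68 mm from drop_hole).
- tray_in (a point): Centre of the floor of the aluminium catch tray, 4 mm above the table, 58 mm along drop_hole's y from it; same axes as drop_hole. The tray is fixed on the table under and beyond the trap, 170 mm along x, 150 mm along y, walls 40 mm tall and 4 mm thick.
- trap (a joint): Trap angle in rad: 0 shut (level); grows to the stop at 1.15 as the lever is pushed towards the tray (+y), where it leans 33 degrees past upright and the flap hangs steeply down towards the tray. It takes about 2 N at the lever and stays where it is left. Past about 0.9 a part on it slides off.
- offcut_center (a point): Centre of a solid square steel offcut, 24 by 24 mm and 26 mm tall, loose in another cup; it must stay on the wheel.
- cap_center (a point): Centre of a solid domed steel cap, 34 mm across, 21 mm tall, loose in another cup; it must stay on the wheel.
There are look-alikes about, which are no part of the job. Leave any yellow look-alike of the part that bears offcut_center alone.

How it is judged:
On the way, in this order (a step that is already met when the one before it is completed fails the run):
1. the nut, in its cup, is over the trap (within 20 mm of its centre) while the trap is shut (horizontal distance between nut_center and drop_hole below 0.02 m and value of joint trap below 0.12 rad and height (world z) of nut_center between 0.115 and 0.135 m), for 0.2 s.
2. the trap is tipped and the nut goes down through it (value of joint trap above 0.5 rad and height (world z) of nut_center below 0.1 m).
At the end, for the whole second after the job is handed in: The nut lies at rest inside the catch tray (its centre within the tray's walls and less than 45 mm above the table); the square offcut and the domed cap are still on the wheel at deck height (x of nut_center in the frame of tray_in between -0.085 and 0.085 m and y of nut_center in the frame of tray_in between -0.075 and 0.075 m and height (world z) of nut_center below 0.045 m and height (world z) of offcut_center above 0.115 m and height (world z) of cap_center above 0.113 m and linear speed of nut below 0.02 m/s); the robot touches nothing.
It fails at once if the nut is lifted out of its cup (height (world z) of nut_center above 0.15 m).
It fails at once if the square offcut or the domed cap falls or is lifted out of its cup (height (world z) of any of offcut_center, cap_center below 0.1 m or height (world z) of any of offcut_center, cap_center above 0.16 m).
It also fails if it takes over 43 s, if anything falls off the work surface, if the arm or the gripper's body presses on something with over 40 N, if the wrist force passes 120 N, or if a joint passes its speed limit or range.

ROBOT

A 6-joint arm with a two-finger parallel gripper is mounted at the origin on the work surface. World frame = base frame: x ahead of the robot, y to its left, z up, the work surface at z = 0. Lengths are in m, angles in rad, forces in N, time in s.
With the tool pointing down it reaches from about 0.25 to 0.775 m from the base axis. Payload 4 kg.
Tool frame: the origin (TCP) lies midway between the tips of the shut fingers; the grasp point (between the pads) lies 19 mm behind it; z points along the fingers, y is the direction in which the jaws open and shut (so a half turn about z gives the same grasp; the last joint's range is limited). The gripper opens to 94 mm and grips with 3 to 60 N. Pads are 16 mm wide; open, the fingers measure 119 mm over their backs; the gripper's body (75 mm by 177 mm) begins 78 mm behind the grasp point.
Start: joints at [-1.216, 0.087, 1.371, -0, 1.684, -0.103], TCP at [0.243, -0.493, 0.206] pointing down, gripper open.
Joint ranges: [-3.1, 3.1], [-0.76, 2.03], [0.27, 2.55], [-1.08, 4.22], [0.17, 2.65], [-2.57, 2.57]. Speed limits (rad/s): [2.79, 2.79, 3.14, 3.14, 3.14, 3.14].

INTERFACE

Orientations are given as [roll, pitch, yaw] about the fixed x, y, z axes, in that order (R = Rz(yaw) Ry(pitch) Rx(roll)).
In Python, from bench import robot gives the robot as it stands.
- The arm moves only by the tool drive_tool, never from a script. Its argument "series" is a list that holds one entry, the list of rows, each a list of 7 numbers: the turn, a rotation vector about the tool's x, y, z in rad, then the shift along the tool's x, y, z in cm, then the opening in per cent of the stroke, from 0 (shut) to 100 (fully open). In form: [[[rx, ry, rz, tx, ty, tz, fingers], ...]]. A call has 1 to 20 rows; each row is the pose to reach, as a shift and turn from the pose measured when the call began, along the tool's axes at that moment; what a row does not reach only later rows make up. A row lasts 1/10 s, in which the tool goes at most 50 mm and 8.59 degrees, less where a joint would pass 70% of its speed; a pose out of reach is approached as far as the arm can. A call with a gripper value outside its range is refused whole. The fingers move at their own pace and stop on an object; the grip force is fixed at half the most. Time passes only in rows, so rows that repeat a pose let the fingers close. It gives the time, the measured TCP pose, the force and the opening at its end, in the units of the state.
- robot.get_obs(): the state, without advancing time (a new reading comes with each control period).
- robot.snapshot(name): name is "scene" or "top" or "wrist"; returns a dict with "img" (400x640x3 uint8, blue, green, red), "depth" (400x640 float32, m along the optical axis (not along the pixel's ray), 0 where there is no reading), "vertical_fov" (degrees; the focal length in pixels is half the picture's height over the tangent of half this angle, whatever the lens; pixels are square), "cx", "cy" (the principal point, pixels), "rvec" (rotation vector, rad) and "tvec" (3), from world to camera coordinates, as OpenCV has them. Camera axes: x right, y down, z forward; pixel columns grow to the right and rows downward; lengths in m; the calibration is good to about 2 mm. The wrist camera is an equidistant fisheye: a pixel r from the principal point sees the ray r / f radians off the axis. A picture is of the moment at which its call begins.
- robot.close_job(): hands the job in, once; it reports no verdict.
The state is a dict: "time": time; "joint_positions": joint angles; "qvel": joint speeds; "joint_torque": joint torques, N m; "tool_pos": TCP position; "ee_rot": TCP orientation; "wrist_force": force on the tool from outside, world axes, zero at the start; "wrist_torque": the same for the moment, N m; "width": finger opening in m.
Only numpy, scipy, OpenCV 4.12 (cv2) and the standard library are available. Lean on these libraries where they do the work, as an engineer would, in place of code of your own. Each camera call takes 0.05 s, during which the arm holds its last target.

## Working session

There is one attempt and no reset: what is moved stays moved. The work goes in short steps, Python scripts to look and compute and a tool call to move; the robot and the scene stay as the last step left them, time stands still between calls to the robot, and variables do not carry over. Pictures are saved under pics/ and viewed, and the job is handed in when it is done.

Besides the shell and the picture viewer there is one more tool, called by a JSON object that holds its "method" and its "body", one argument or row to a line. drive_tool: Moves the arm, as the interface text tells. Its arguments: {"type":"object","properties":{"series":{"type":"array","items":{"type":"array","items":{"type":"array","items":{"type":"number"}}}}},"required":["series"]}

```bash
ls; mkdir -p pics; python3 - <<'E'
from bench import robot
import cv2,pickle
print(robot.get_obs())
for n in ("scene","top","wrist"):
    s=robot.snapshot(n); cv2.imwrite(f"pics/{n}0.png",s["img"]); pickle.dump(s,open(f"{n}0.pkl","wb"))
    print(n,s["vertical_fov"],s["cx"],s["cy"],s["rvec"],s["tvec"])
E
```

```text
pics
{'time': 0.0, 'joint_positions': array([-1.21610101e+00,  8.79539110e-02,  1.37225620e+00, -2.00895368e-05,
        1.68355397e+00, -1.03045345e-01]), 'qvel': array([-0.00101121, -0.00018565,  0.00019108,  0.00076662, -0.00069928,
        0.00073032]), 'joint_torque': array([-9.10124945e-04, -3.40187967e+01, -3.02425039e+01,  7.18131778e-02,
        3.30057729e-02, -1.71739493e-04]), 'tool_pos': array([ 0.2428859 , -0.49286358,  0.20430376]), 'ee_rot': array([-3.13943069e+00, -2.03498268e-04,  4.57738205e-01]), 'wrist_force': array([0.00586547, 0.02182204, 0.03913914]), 'wrist_torque': array([ 0.01937498, -0.0440578 ,  0.01208907]), 'width': 0.09390922355198371}
scene 48.645167167932755 326.43703450732414 192.4272890280587 [ 2.21430298  1.20760775 -0.42568884] [-0.26021839 -0.26935015  1.08471631]
top 53.78731952633953 319.36517233585585 199.00614106371353 [ 2.21286755 -2.16648562  0.1119665 ] [-0.05625588  0.48951254  0.74709221]
wrist 65.70646984690485 320.9164949528284 202.0250540816902 [-2.49269871  1.54999162  0.18714915] [-0.54895804 -0.02446205  0.39048406]
```

View pics/scene0.png

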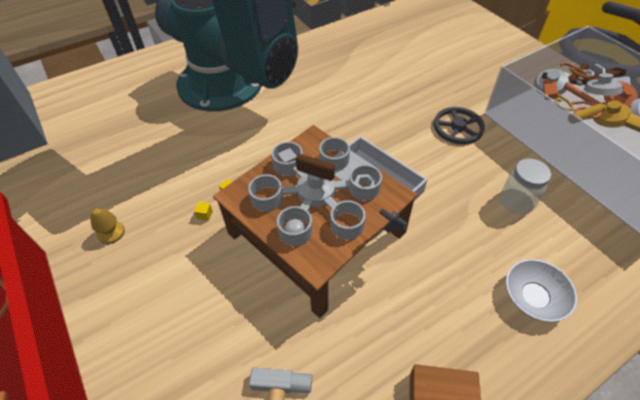

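View pics/top0.png

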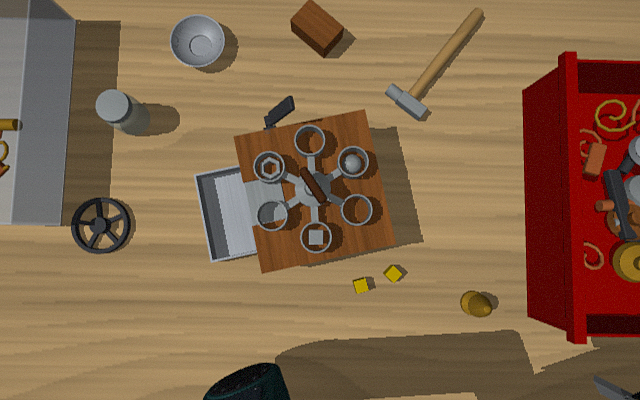

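View pics/wrist0.png

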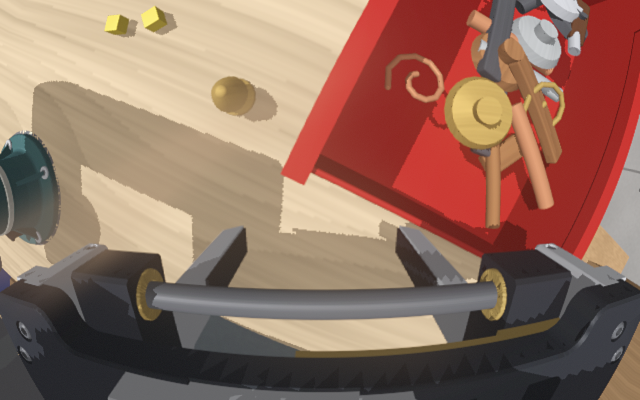

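The top view shows the nut at (268,167), offcut (316,237), cap (352,162), bar handle about (314,185), lever about (282,112) and tray about (228,215). Next I'll measure them.

```bash
cat > h.py <<'E'
import numpy as np,cv2
def cam(s):
    R,_=cv2.Rodrigues(np.array(s["rvec"],float)); f=200/np.tan(np.radians(s["vertical_fov"])/2); return R,np.array(s["tvec"],float),f
def world(s,u,v,z=None):
    R,t,f=cam(s); d=np.array([(u-s["cx"])/f,(v-s["cy"])/f,1.])
    if z is None: return R.T@(d*s["depth"][int(round(v)),int(round(u))]-t)
    o=-R.T@t; w=R.T@d; return o+w*(z-o[2])/w[2]
def cloud(s):
    R,t,f=cam(s); v,u=np.mgrid[0:400,0:640]; d=np.stack([(u-s["cx"])/f,(v-s["cy"])/f,np.ones_like(u,float)],-1)*s["depth"][...,None]
    return (d-t)@R
E
python3 - <<'E'
import pickle,cv2
from h import *
np.set_printoptions(precision=4,suppress=True)
s=pickle.load(open("top0.pkl","rb")); P=cloud(s)
for n,(u,v) in dict(nut_rim=(261,167),nut_hole=(268,167),off=(316,237),cap=(352,162),bar=(314,185),deck=(380,235),table=(450,100),flap=(265,200),tray=(225,215),lever=(290,103)).items(): print(n,P[v,u])
h=P[...,2]; g=s["img"]
# crop
c=cv2.resize(g[90:280,180:430],None,fx=3,fy=3,interpolation=cv2.INTER_CUBIC); cv2.imwrite("pics/crop0.png",c)
# bar: z 0.165-0.2
m=np.zeros_like(h,bool); m[150:215,290:345]=True
m&=(h>.188)&(h<.205)
q=P[m]; print(len(q),q.mean(0)); (r)=cv2.minAreaRect((q[:,:2]*1000).astype(np.float32)); print("bar",r)
# deck
m=np.zeros_like(h,bool); m[100:280,225:405]=True; m&=(abs(h-.115)<.005)
r=cv2.minAreaRect((P[m][:,:2]*1000).astype(np.float32)); print("deck",r, cv2.boxPoints(r))
# cup rims
m=np.zeros_like(h,bool); m[100:280,225:405]=True; m&=(h>.142)&(h<.152)
cv2.imwrite("pics/rim.png",cv2.resize((m*255).astype(np.uint8)[90:280,180:430],None,fx=3,fy=3))
n,l,st,ce=cv2.connectedComponentsWithStats(m.astype(np.uint8))
for i in range(1,n):
    if st[i,4]>30:
        q=P[l==i]; A=np.c_[2*q[:,:2],np.ones(len(q))]; x=np.linalg.lstsq(A,(q[:,:2]**2).sum(1),rcond=None)[0]; print("rim",st[i],x[:2],np.sqrt(x[2]+x[0]**2+x[1]**2),q[:,2].mean())
E
```

```text
nut_rim [0.5327 0.0547 0.1331]
nut_hole [0.536  0.0452 0.1145]
off [ 0.4186 -0.0393  0.1381]
cap [ 0.5448 -0.097   0.1333]
bar [ 0.4975 -0.0339  0.1931]
deck [ 0.4238 -0.1483  0.1145]
table [ 0.7033 -0.3116 -0.0028]
flap [0.4792 0.0485 0.1145]
tray [0.4562 0.1392 0.0038]
lever [0.6267 0.0063 0.1827]
366 [ 0.4975 -0.0319  0.1931]
bar ((498.1646728515625, -31.874216079711914), (61.67359161376953, 14.028664588928223), 34.86691665649414)
deck ((510.36883544921875, -31.545745849609375), (264.3723449707031, 233.3124542236328), 13.5263090133667) [[ 354.5642   50.9575]
 [ 409.1341 -175.8835]
 [ 666.1735 -114.049 ]
 [ 611.6036  112.792 ]]
rim [274 106  10  15  62] [0.6211 0.0259] 0.008446266902789216 0.1470205715559041
rim [294 125  32  31 183] [ 0.5774 -0.0249] 0.02428772868223004 0.1453322773063812
rim [338 146  31  32 189] [ 0.5435 -0.0973] 0.02421324292117573 0.14542782911306765
rim [253 152  32  31 185] [0.5315 0.0404] 0.024239731453532577 0.14516540507289394
rim [300 182  15  18  72] [ 0.4966 -0.0281] 0.013444899239681665 0.14399420461681053
rim [341 195  32  31 183] [ 0.464  -0.1041] 0.024182784045169915 0.1456714020550486
rim [256 200  32  32 184] [0.4522 0.0335] 0.0242883010837323 0.14561234697429387
rim [300 222  32  32 180] [ 0.4183 -0.0387] 0.024210915102420596 0.14575245518940166
```

View pics/crop0.png

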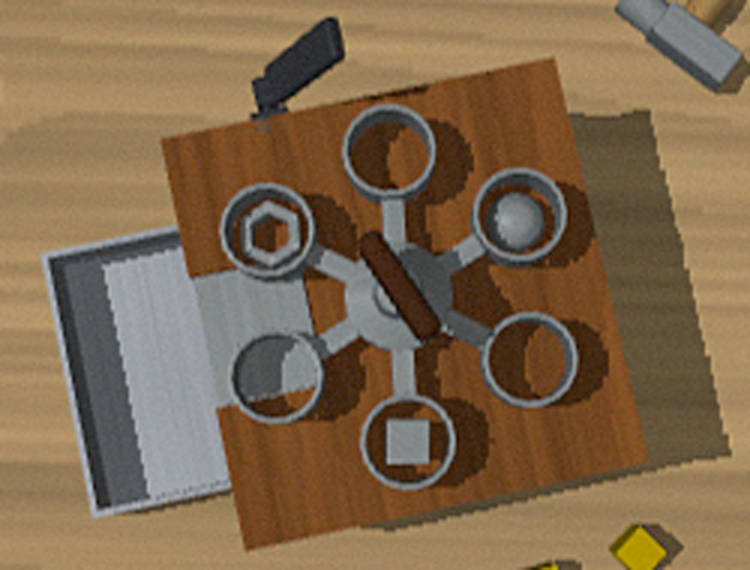

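```bash
cat >> h.py <<'E'
def plan(obs,p,yaw):
    # target pos & yaw (tool down) -> row in tool axes
    from scipy.spatial.transform import Rotation as Ro
    R0=Ro.from_euler('xyz',obs["ee_rot"]); R1=Ro.from_euler('xyz',[np.pi,0,yaw])
    rv=(R0.inv()*R1).as_rotvec(); d=R0.inv().apply(np.array(p)-obs["tool_pos"])*100
    return np.round(np.r_[rv,d],3)
E
python3 - <<'E'
import pickle,cv2
from h import *
from bench import robot
np.set_printoptions(precision=4,suppress=True)
s=pickle.load(open("top0.pkl","rb")); P=cloud(s); h=P[...,2]
m=np.zeros_like(h,bool); m[100:280,225:405]=True; m&=(abs(h-.115)<.004)
mm=cv2.morphologyEx(m.astype(np.uint8),cv2.MORPH_OPEN,np.ones((5,5),np.uint8))
r=cv2.minAreaRect((P[mm>0][:,:2]*1000).astype(np.float32)); print("deck",r)
m=np.zeros_like(h,bool); m[150:280,180:300]=True; m&=(abs(h-.04)<.006)
q=P[m]; r=cv2.minAreaRect((q[:,:2]*1000).astype(np.float32)); print("tray rim",r,cv2.boxPoints(r))
# tall things in region near path
m=(P[...,0]>.15)&(P[...,0]<.7)&(P[...,1]>-.65)&(P[...,1]<-.16)&(h>.03)
print(h[m].max(), P[m][h[m].argmax()])
# lever
m=np.zeros_like(h,bool); m[90:130,262:300]=True; m&=(h>.08)
q=P[m]; 
for z in (.12,.14,.16,.175): 
    k=abs(q[:,2]-z)<.008; print(z,q[k].mean(0),k.sum())
o=robot.get_obs()
print(plan(o,[.498,-.032,.26],np.radians(35)))
E
```

```text
deck ((500.2882995605469, -34.00872802734375), (243.58740234375, 233.318359375), 13.503703117370605)
tray rim ((465.18133544921875, 102.9555435180664), (169.9172821044922, 149.3236846923828), 13.45384693145752) [[365.1832 155.8018]
 [399.9251  10.5759]
 [565.1794  50.1093]
 [530.4375 195.3351]]
0.31764014836868465 [ 0.2412 -0.4163  0.3176]
0.12 [0.6097 0.0291 0.1154] 206
0.14 [0.6186 0.0332 0.1403] 93
0.16 [0.6217 0.021  0.1603] 100
0.175 [0.6254 0.0093 0.1774] 150
[ -0.002  -0.     -0.153  43.255 -30.087  -5.484]
```

{"method": "drive_tool", "body": {
  "series": [
    [[0,0,0,0,0,-3,100],[0,0,0,0,0,-6,100],[0,0,-0.01,3,-2,-6,100],[0,0,-0.03,6,-4,-6,100],[0,0,-0.05,10,-7,-6,100],[0,0,-0.07,14,-10,-6,100],[0,0,-0.09,18,-13,-6,100],[0,0,-0.11,22,-16,-6,100],[0,0,-0.12,26,-19,-6,100],[0,0,-0.13,30,-21,-6,100],[0,0,-0.14,34,-24,-6,100],[0,0,-0.15,38,-26.5,-6,100],[0,0,-0.153,41,-28.5,-6,100],[0,0,-0.153,42.6,-29.6,-6,100],[0,0,-0.153,43.3,-30.1,-6,100],[0,0,-0.153,43.3,-30.1,-5,100],[0,0,-0.153,43.3,-30.1,-5,100],[0,0,-0.153,43.3,-30.1,-5,100]]
  ]
}}

```text
time: 1.95
tool_pos: [0.4976, -0.0327, 0.2544]
ee_rot: [-3.139, 0.001, 0.609]
wrist_force: [-0.4, -0.6, 0.1]
width: 0.0941
```

```bash
python3 - <<'E'
from bench import robot
from h import *
import cv2
o=robot.get_obs(); print(o["time"],o["tool_pos"],o["ee_rot"],o["joint_positions"],o["wrist_force"])
print(plan(o,[.498,-.032,.166],np.radians(35)))
cv2.imwrite("pics/w1.png",robot.snapshot("wrist")["img"])
E
```

```text
1.95 [ 0.49761253 -0.03272495  0.25443409] [-3.13921388e+00  8.86287944e-04  6.09005447e-01] [-1.80153136e-01 -3.02864018e-02  1.39505799e+00  1.06978741e-03
  1.77913365e+00  7.81858855e-01] [-0.37718532 -0.58916562  0.07780773]
[-2.000e-03  1.000e-03 -2.000e-03  8.100e-02 -1.600e-02  8.843e+00]
```

View pics/w1.png

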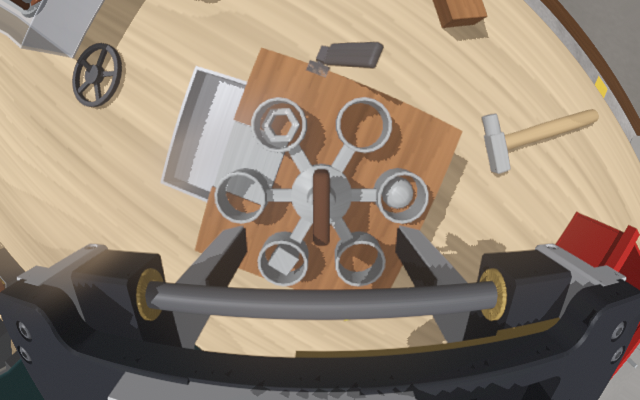

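The wrist view shows the bar upright at (321,207), centred and square between the fingers. I'll descend and grip it.

{"method": "drive_tool", "body": {
  "series": [
    [[0,0,0,0.1,0,2,100],[0,0,0,0.1,0,4,100],[0,0,0,0.1,0,6,100],[0,0,0,0.1,0,7.5,100],[0,0,0,0.1,0,8.6,100],[0,0,0,0.1,0,8.8,100],[0,0,0,0.1,0,8.8,60],[0,0,0,0.1,0,8.8,30],[0,0,0,0.1,0,8.8,10],[0,0,0,0.1,0,8.8,5],[0,0,0,0.1,0,8.8,5],[0,0,0,0.1,0,8.8,5],[0,0,0,0.1,0,8.8,5],[0,0,0,0.1,0,8.8,5]]
  ]
}}

```text
time: 3.4
tool_pos: [0.4985, -0.032, 0.1669]
ee_rot: [-3.14, 0.0, 0.609]
wrist_force: [-0.4, -0.7, -0.1]
width: 0.0333
```

{"method": "drive_tool", "body": {
  "series": [
    [[0,0,0,0,0,0,5],[0,0,0,0,0,0,5],[0,0,0,0,0,0,5],[0,0,0,0,0,0,5],[0,0,0,0,0,0,5],[0,0,0,0,0,0,5],[0,0,0,0,0,0,5]]
  ]
}}

```text
time: 4.1
tool_pos: [0.4984, -0.0319, 0.1669]
ee_rot: [-3.139, 0.0, 0.609]
wrist_force: [-1.0, 0.2, 0.1]
width: 0.0139
```

Gripped: the opening reads 13.9 mm and the bar is 14 mm wide. Now I'll turn +38.5° about world z, which is -0.672 rad about the tool z, at moderate speed.

{"method": "drive_tool", "body": {
  "series": [
    [[0,0,-0.02,0,0,0,5],[0,0,-0.06,0,0,0,5],[0,0,-0.11,0,0,0,5],[0,0,-0.16,0,0,0,5],[0,0,-0.21,0,0,0,5],[0,0,-0.26,0,0,0,5],[0,0,-0.31,0,0,0,5],[0,0,-0.36,0,0,0,5],[0,0,-0.41,0,0,0,5],[0,0,-0.46,0,0,0,5],[0,0,-0.51,0,0,0,5],[0,0,-0.56,0,0,0,5],[0,0,-0.6,0,0,0,5],[0,0,-0.63,0,0,0,5],[0,0,-0.655,0,0,0,5],[0,0,-0.667,0,0,0,5],[0,0,-0.672,0,0,0,5],[0,0,-0.672,0,0,0,5]]
  ]
}}

```text
time: 5.9
tool_pos: [0.4992, -0.0325, 0.1669]
ee_rot: [3.141, -0.001, 1.281]
wrist_force: [5.0, -2.5, -3.0]
width: 0.0141
```

```bash
python3 - <<'E'
from bench import robot
from h import *
import cv2
cv2.imwrite("pics/w2.png",robot.snapshot("wrist")["img"])
s=robot.snapshot("top");cv2.imwrite("pics/t2.png",cv2.resize(s["img"][90:280,180:430],None,fx=3,fy=3))
E
```

```text
(no output)
```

View pics/w2.png

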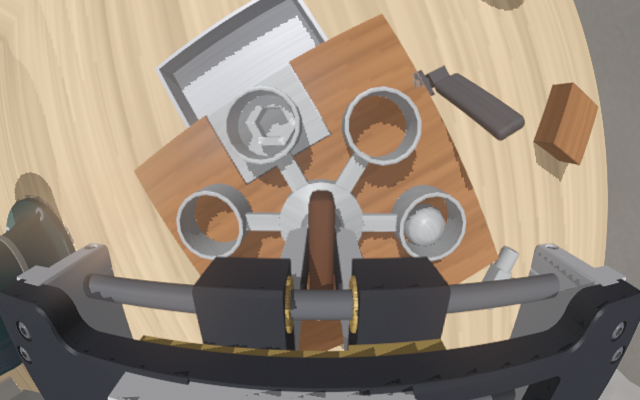

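View pics/t2.png

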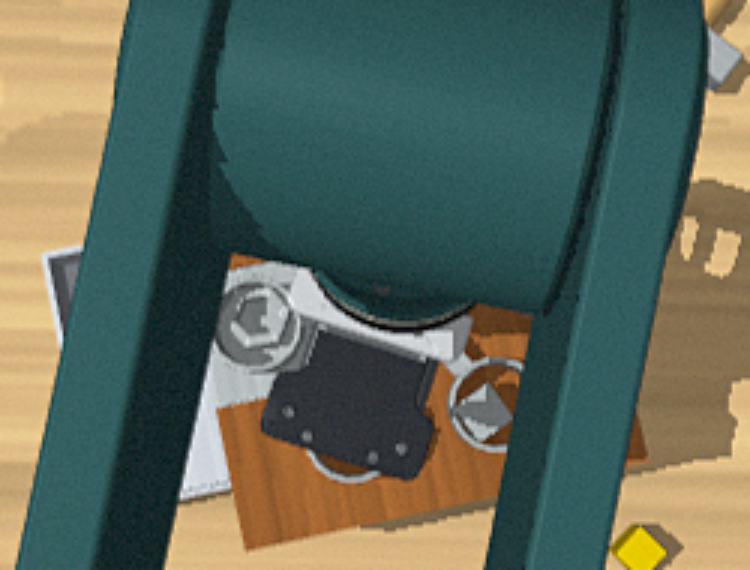

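The wrist view shows the nut's cup at (263,125), in the middle of the flap. I'll let go of the bar and rise.

{"method": "drive_tool", "body": {
  "series": [
    [[0,0,0,0,0,0,40],[0,0,0,0,0,0,40],[0,0,0,0,0,0,40],[0,0,0,0,0,0,40],[0,0,0,0,0,0,40],[0,0,0,0,0,-2,40],[0,0,0,0,0,-4,40],[0,0,0,0,0,-6,40],[0,0,0,0,0,-8,40],[0,0,0,0,0,-10,20],[0,0,0,0,0,-10,0],[0,0,0,0,0,-10,0]]
  ]
}}

```text
time: 7.2
tool_pos: [0.4992, -0.0325, 0.2667]
ee_rot: [3.141, -0.001, 1.281]
wrist_force: [-0.6, -0.3, -0.6]
width: 0.017
```

```bash
python3 - <<'E'
from bench import robot
from h import *
import cv2,pickle
s=robot.snapshot("wrist");cv2.imwrite("pics/w3.png",s["img"])
s=robot.snapshot("top");cv2.imwrite("pics/t3.png",s["img"])
pickle.dump(s,open("top3.pkl","wb"))
s=robot.snapshot("scene");cv2.imwrite("pics/s3.png",s["img"]);pickle.dump(s,open("scene3.pkl","wb"))
E
```

```text
(no output)
```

View pics/w3.png

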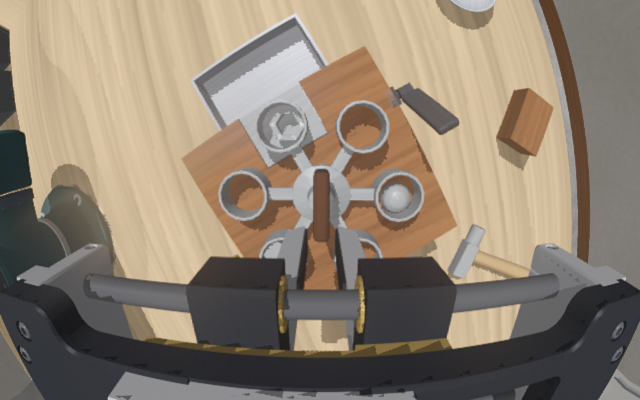

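View pics/t3.png

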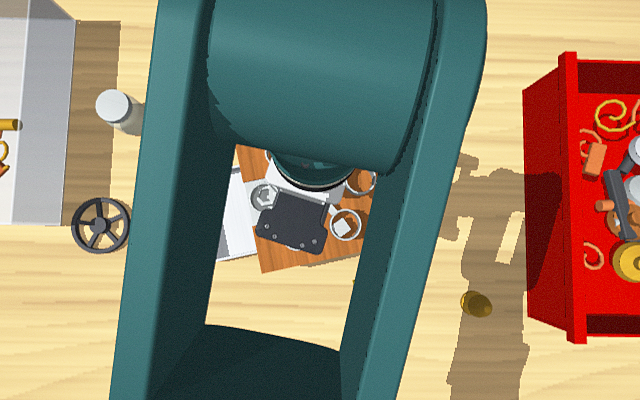

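View pics/s3.png

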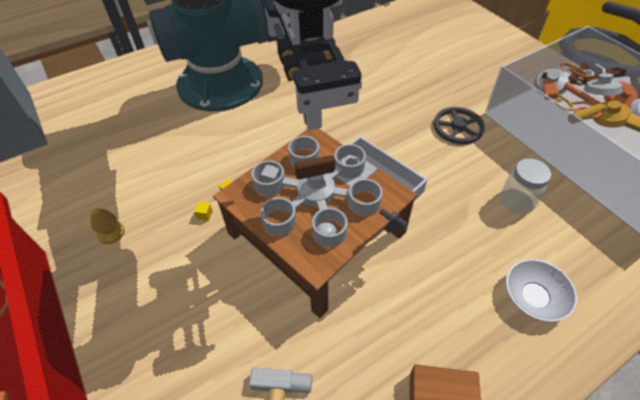

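```bash
python3 - <<'E'
import pickle,cv2
from h import *
np.set_printoptions(precision=4,suppress=True)
s=pickle.load(open("top3.pkl","rb")); P=cloud(s); h=P[...,2]
c=cv2.resize(s["img"][170:230,230:300],None,fx=8,fy=8,interpolation=cv2.INTER_CUBIC); cv2.imwrite("pics/c3.png",c)
m=np.zeros_like(h,bool); m[175:222,240:292]=True
for a,b in((.127,.137),(.141,.15)):
    q=P[m&(h>a)&(h<b)]; 
    (x,y),r=cv2.minEnclosingCircle((q[:,:2]*1000).astype(np.float32)); print(a,len(q),q.mean(0),x,y,r)
D=np.array([.49782,-.03185]); a=np.radians(103.5); print("drop",D+.08*np.array([np.cos(a),np.sin(a)]))
E
```

```text
0.127 226 [0.4861 0.0482 0.1316] 480.5775146484375 46.771034240722656 22.853883743286133
0.141 111 [0.4854 0.0575 0.1453] 480.2840270996094 46.60346221923828 25.478992462158203
drop [0.4791 0.0459]
```

View pics/c3.png

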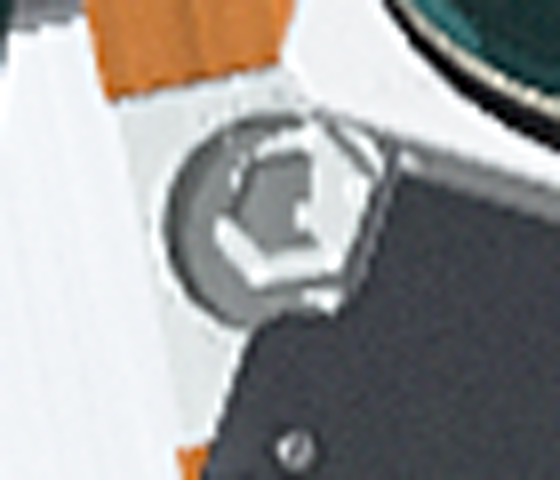

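The cup is within 2 mm of the trap centre, and the nut is about 6 mm off, towards the hub. The flap is still shut. Next is the lever, so I'll work out the approach.

```bash
python3 - <<'E'
from bench import robot
from h import *
np.set_printoptions(precision=4,suppress=True)
o=robot.get_obs()
D=np.array([.4795,.0462]);X=np.array([.9724,.2334]);Y=np.array([-.2334,.9724])
for y in (-.112,):
    p=D+.137*X+y*Y; print(p,plan(o,[*p,.262],np.radians(103.5)),plan(o,[*p,.155],np.radians(103.5)))
E
```

```text
[ 0.6389 -0.0307] [-0.003 -0.001 -0.526  4.174 13.398  0.285] [-0.003 -0.001 -0.526  4.171 13.427 10.985]
```

{"method": "drive_tool", "body": {
  "series": [
    [[0,0,-0.06,0.5,1.5,0,0],[0,0,-0.15,1.1,3.5,0,0],[0,0,-0.24,1.8,6,0,0],[0,0,-0.33,2.5,8.5,0,0],[0,0,-0.42,3.3,11,0,0],[0,0,-0.48,3.9,12.5,0,0],[0,0,-0.526,4.2,13.4,0,0],[0,0,-0.526,4.2,13.4,2,0],[0,0,-0.526,4.2,13.4,4,0],[0,0,-0.526,4.2,13.4,6,0],[0,0,-0.526,4.2,13.4,8,0],[0,0,-0.526,4.2,13.4,10,0],[0,0,-0.526,4.2,13.4,11,0],[0,0,-0.526,4.2,13.4,11,0]]
  ]
}}

```text
time: 8.75
tool_pos: [0.6371, -0.0302, 0.1516]
ee_rot: [-3.134, -0.004, 1.807]
wrist_force: [-0.0, -0.6, 0.3]
width: 0.0006
```

```bash
python3 - <<'E'
from bench import robot
import cv2
cv2.imwrite("pics/w4.png",robot.snapshot("wrist")["img"])
cv2.imwrite("pics/s4.png",robot.snapshot("scene")["img"][80:300,180:480].repeat(2,0).repeat(2,1))
E
```

```text
(no output)
```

View pics/w4.png

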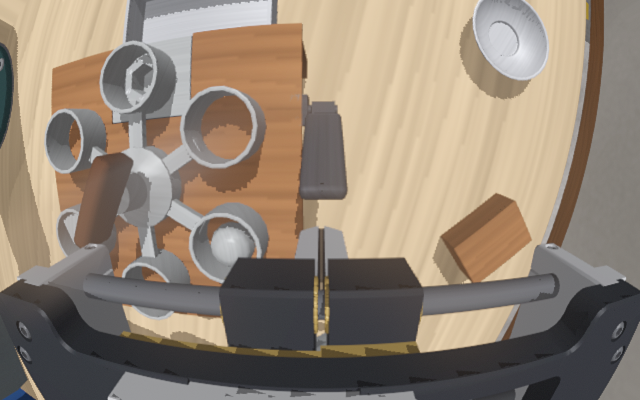

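View pics/s4.png

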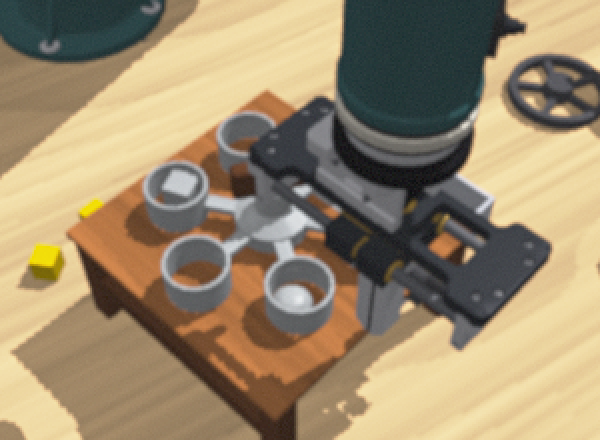

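The closed fingers at (322,240) line up with the lever at (325,150). I'll push along tool +x.

{"method": "drive_tool", "body": {
  "series": [
    [[0,0,0,1,0,0,0],[0,0,0,1.8,0,0,0],[0,0,0,2.4,0,0,0],[0,0,0,3,0,0,0],[0,0,0,3.6,0,0,0],[0,0,0,4.2,0,0,0],[0,0,0,4.8,0,0,0],[0,0,0,5.4,0,0,0],[0,0,0,6,0,0,0],[0,0,0,6.6,0,0,0],[0,0,0,7.2,0,0,0],[0,0,0,7.8,0,0,0],[0,0,0,8.3,0,0,0],[0,0,0,8.7,0,0,0],[0,0,0,9,0,0,0],[0,0,0,9,0,0,0]]
  ]
}}

```text
time: 10.45
tool_pos: [0.6175, 0.0577, 0.1551]
ee_rot: [-3.139, -0.002, 1.807]
wrist_force: [-0.1, -0.9, 0.5]
width: 0.0004
```

```bash
python3 - <<'E'
from bench import robot
import cv2
o=robot.get_obs(); print(o["tool_pos"],o["wrist_force"])
cv2.imwrite("pics/w5.png",robot.snapshot("wrist")["img"])
E
```

```text
[0.61754831 0.05767293 0.15509751] [-0.0822627  -0.88412363  0.47677822]
```

View pics/w5.png

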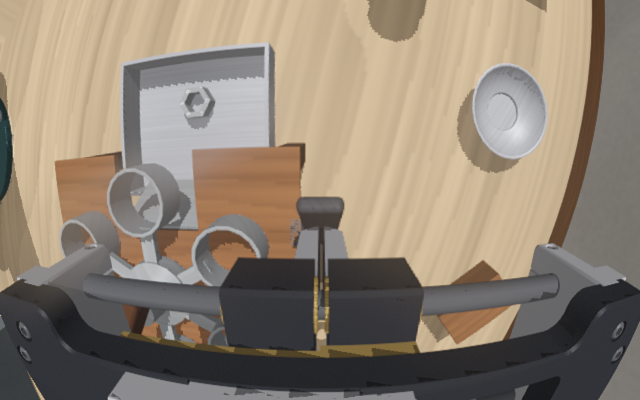

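The nut is lying in the tray at (197,101). I'll push the lever the last bit towards its stop, then back off, rise and move away.

{"method": "drive_tool", "body": {
  "series": [
    [[0,0,0,0.2,0,0,0],[0,0,0,0.4,0,0,0],[0,0,0,0.6,0,0,0]]
  ]
}}

```text
time: 10.8
tool_pos: [0.6163, 0.063, 0.1553]
ee_rot: [-3.139, -0.001, 1.807]
wrist_force: [0.5, -4.8, -0.7]
width: 0.0003
```

{"method": "drive_tool", "body": {
  "series": [
    [[0,0,0,-1,0,0,0],[0,0,0,-2.5,0,0,0],[0,0,0,-4,0,0,0],[0,0,0,-4,0,-3,0],[0,0,0,-4,0,-6,0],[0,0,0,-4,0,-9,0],[0,0,0,-4,0,-12,0],[0,0,0,-6,0,-14,0],[0,0,0,-9,0,-15,0],[0,0,0,-12,0,-15,0],[0,0,0,-16,0,-15,0],[0,0,0,-20,0,-15,0],[0,0,0,-24,0,-15,0],[0,0,0,-27,0,-15,0],[0,0,0,-29,0,-15,0],[0,0,0,-30,0,-15,0],[0,0,0,-30,0,-15,0]]
  ]
}}

```text
time: 12.5
tool_pos: [0.6866, -0.231, 0.3038]
ee_rot: [-3.139, -0.002, 1.804]
wrist_force: [-0.7, -0.0, -0.8]
width: 0.0004
```

```bash
python3 - <<'E'
from bench import robot
from h import *
import cv2
np.set_printoptions(precision=4,suppress=True)
o=robot.get_obs(); print(o["time"],o["tool_pos"],o["wrist_force"])
s=robot.snapshot("top"); cv2.imwrite("pics/t6.png",s["img"]); P=cloud(s)
s2=robot.snapshot("scene"); cv2.imwrite("pics/s6.png",s2["img"])
m=np.zeros((400,640),bool); m[165:265,195:262]=True; m&=(P[...,2]>.012)&(P[...,2]<.034)
n,l,st,ce=cv2.connectedComponentsWithStats(m.astype(np.uint8))
for i in range(1,n):
    if st[i,4]>15: print(st[i],ce[i],P[l==i].mean(0))
E
```

```text
12.5 [ 0.6866 -0.231   0.3038] [-0.6987 -0.0174 -0.7627]
[197 168  43  93 333] [209.4535 205.8949] [0.4727 0.1655 0.0232]
[223 204  19  18 165] [231.5394 212.5333] [0.4607 0.1233 0.0202]
```

View pics/t6.png

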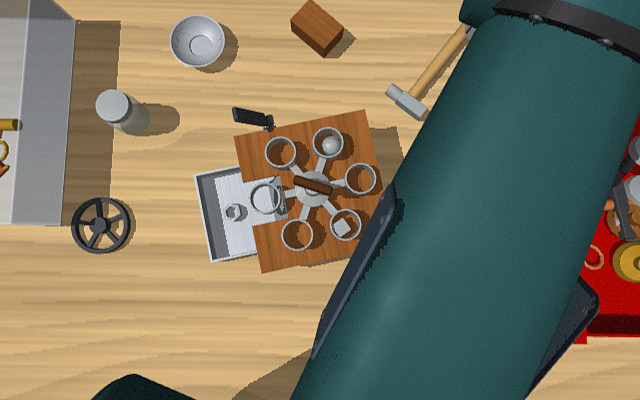

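View pics/s6.png

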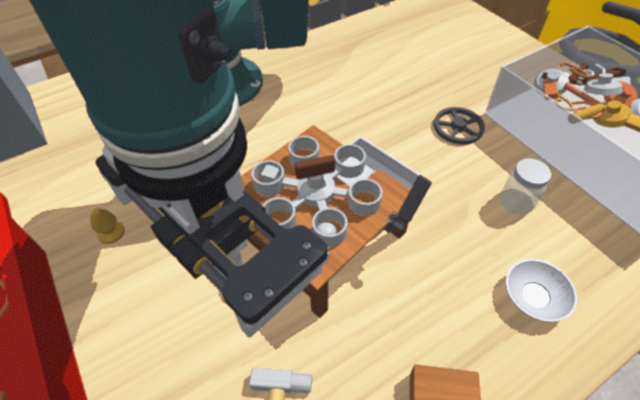

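The nut lies flat in the tray at (233,212), the offcut is at (343,227) and the cap at (331,145), both in their cups. The lever is over and the arm is clear, so I'll hand in.

```bash
python3 -c "
from bench import robot
print(robot.close_job())"
```

```text
the job is handed in; nothing more can be done
None
```

The nut went through the trap and is lying in the tray. I handed the job in at about 12.6 s; the hand-in gave no verdict.

- **Wheel:** I gripped the bar handle and turned the wheel 38.5° counter-clockwise, seen from above. That put the nut's cup within about 2 mm of the trap centre, and the nut about 6 mm off, with the flap still shut. The nut figure is rougher because the gripper hid part of the cup.
- **Trap:** I pushed the lever over with the closed fingers, and the nut dropped through. I then pushed on until the wrist force rose to about 5 N, which I took to be the stop.
- **Final check:** The nut is flat in the tray, about 20 mm past its centre on the far side and 11 mm below the wall tops. The offcut and the cap are still in their cups, judged by eye from the pictures. The arm is clear of everything.

No check failed or disagreed.

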